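# Lock the kiln controller's cover with a screwdriver

### The job

Take the screwdriver from the wooden stand, set its blade in the slot of the fastener on the kiln controller's cover, push the spring-loaded head down and, still pushing, turn it clockwise until it stops, so that it catches locked. Never push with more than 30 N or wrench it hard against its stop, touch it only with the screwdriver, and leave the modelling tool and the little pot where they are. Then stand the screwdriver back in the hole that it came from and let go of it.

Things in the scene. Friction and masses are not known exactly. Their poses are not given: they have to be found in the camera images.
- driver_handle (a point): Screwdriver standing blade-down in the stand: 144 mm long, 140 g. The point is the middle of its light wooden handle, a square bar 26 x 26 mm, 80 mm tall, flats facing x and y. z points up along the tool, x along the wide side of the blade. Below the handle: a dark collar, 32 mm across, underside 46 mm below this point; then a 10 mm round shank.
- driver_tip (a point): Middle of the end edge of the screwdriver's flat blade, 104 mm below the handle's middle; same axes as driver_handle. The blade is 14 mm wide (along x) and 3 mm thick (along y).
- stand: Fixed wooden tool stand, a block 170 x 70 mm, 65 mm tall, with two round holes in its top, 110 mm apart: the screwdriver's and the modelling tool's. Origin: centre of its underside; x along the block.
- hole (a point): Centre of the mouth of the screwdriver's hole, in the top face of the stand: round, 20 mm wide, 60 mm deep, with a bevelled mouth, so that the screwdriver's collar rests on the top. x points to the other hole, z up.
- modelling_tool_centre (a point): Wooden modelling tool with a steel scraper end, standing in the stand's second hole: 28 mm across at its collar, 147 mm long, its top 142 mm above the table. Leave it alone. The point is half-way up, z along the tool.
- pinch_pot_centre (a point): Little terracotta pot, 56 mm wide, 42 mm tall, loose on the controller's cover. Leave it alone. The point is half-way up.
- controller: Kiln controller, a fixed grey steel box 200 x 260 mm, 70 mm tall, lying flat with its white cover up. Origin: centre of its underside. The fastener is 60 mm from its middle towards -x. The fastener is sprung: it pushes back with 3 N at the top, 8 to 11 N where it comes free (4 to 6 mm down) and 13 N where it bottoms (7.5 mm), so a push of 14 to 20 N is right.
- lock_point (a point): Point on the cover's top face, on the fastener's upright axis; axes as the controller's. The fastener's steel head, a disc 28 mm across in a brass sleeve 41 mm across, stands with its top 20 to 28 mm above this point (differs each time, not measured). Across its top runs a slot open at both ends, 6 mm deep, 6.4 mm wide at the mouth, 4.6 mm at the floor.
- fastener (a joint): Turn of the head, rad, growing clockwise seen from above: 0 to 0.2 at the start, stop at 1.3. The slot lies along lock_point's x at 0 and turns with it. Not pushed, it is blocked at 0.27; pushed down it turns (0.05 N m). Wrench the stop with less than 0.25 N m. From 1.16 on it springs up and is caught; let go sooner it stays down, unlocked, and can be taken up again, the blade either way round.
Things that resemble listed ones, but are neither listed nor needed, are in the scene too. What is shaped like the stand but blue is not meant. Leave any green look-alike of the part that bears driver_handle alone.

How it is judged (in metres and radians):
On the way, in this order (a step that is already met when the one before it is completed fails the run):
1. the screwdriver's blade is pressed on the fastener, still unlocked (contact force between driver and fastener above 5 N and horizontal distance between driver_tip and lock_point below 0.008 m and value of joint fastener below 0.6 rad), for 0.1 s.
2. the head is turned past the catch under the push of the screwdriver (value of joint fastener above 1.17 rad and contact force between driver and fastener above 5 N and horizontal distance between driver_tip and lock_point below 0.008 m), for 0.1 s.
At the end, for the whole second after the job is handed in: The fastener is locked (angle above 1.14 rad), the screwdriver stands upright (within 0.12 rad) at rest in its own hole, blade end within 10 mm of the hole's axis and more than 52 mm below its mouth, released; the modelling tool and the pot are within 20 mm of where they stood (value of joint fastener above 1.14 rad and horizontal distance between driver_tip and hole below 0.01 m and z of driver_tip in the frame of hole below -0.052 m and angle between driver_tip's own z axis and vertical below 0.12 rad and linear speed of driver below 0.02 m/s and contact force between the fingers and driver below 0.1 N and distance of each of modelling_tool_centre, pinch_pot_centre from where it was at the start of the episode below 0.02 m); the robot touches nothing.
It fails at once if the screwdriver pushes with more than 30 N, on the floor of the slot or beside the slot (contact force between driver and slot_floor above 30 N or (contact force between driver and slot_floor below 0.5 N and contact force between driver and fastener above 30 N)).
It fails at once if the fastener is wrenched hard against its stop: push and turning add up to more than 90 N (contact force between driver and fastener above 90 N).
It fails at once if the robot itself touches the fastener (contact force between any of the arm, the fingers and fastener above 0.5 N).
It fails at once if the modelling tool or the pot is moved (distance of any of modelling_tool_centre, pinch_pot_centre from where it was at the start of the episode above 0.02 m).
It also fails if it takes over 72 s, if anything falls off the work surface, if the arm or the gripper's body presses on something with over 40 N, if the wrist force passes 120 N, or if a joint passes its speed limit or range.

### The arm

A 7-joint arm with a two-finger parallel gripper is mounted at the origin on the work surface. World frame = base frame: x ahead of the robot, y to its left, z up, the work surface at z = 0. Lengths are in m, angles in degrees, forces in N, time in s.
With the tool pointing down it reaches from about 0.4 to 0.9 m from the base axis. Payload 5.6 kg.
Tool frame: the origin (TCP) lies between the finger pads; the fingertips stand 17 mm ahead of it and the grasp point (between the pads) lies 2 mm behind it; z points along the fingers, y is the direction in which the jaws open and shut (so a half turn about z gives the same grasp; the last joint's range is limited). The gripper opens to 92 mm and grips with 3 to 60 N. Pads are 20 mm wide; open, the fingers measure 128 mm over their backs; the gripper's body (75 mm by 189 mm) begins 69 mm behind the grasp point.
Start: joints at [62.166, 26.786, -0.665, 91.828, 0.344, 61.387, -3.226], TCP at [0.278, -0.587, 0.232] pointing down, gripper open.
Joint ranges: [-144.91, 144.91], [-17.63, 115.5], [-89.93, 88.59], [15.96, 139.68], [-74.01, 254.01], [8.47, 105.57], [-167.45, 167.45]. Speed limits (degrees/s): [147.25, 147.25, 180, 180, 180, 180, 180].

### API

Orientations are given as a 3x3 rotation matrix whose columns are the frame's x, y, z axes.
In Python, from plant import env, optics gives the robot as it stands.
- The arm moves only by the tool carry_out, never from a script. Its argument "motion" is a list of rows, each an object with "translation": the shift along the tool's x, y, z in mm, a list of three; "yaw": the turn about the tool's z in degrees. A call has exactly 5 rows; each row is the pose to reach, as a shift and turn from the pose commanded when the call began, along the tool's axes at that moment; what a row does not reach only later rows make up. A row lasts 1/12 s, in which the tool goes at most 41.7 mm and 7.16 degrees, less where a joint would pass 70% of its speed; a pose out of reach is approached as far as the arm can. A call with a gripper value outside its range is refused whole. "hand" is the finger opening in mm, from 0 to 91.9, set as the call begins (left out, the last holds). The fingers move at their own pace and stop on an object; "force" is the grip in N (left out, the last holds). Time passes only in rows, so rows that repeat a pose let the fingers close, or fill a call up. It gives the time, the measured TCP pose, the force and the opening at its end, in the units of the state.
- env.state(): the state, without advancing time (a new reading comes with each control period).
- optics.read_camera(name): name is "scene" or "top"; returns (picture, depth): 384x512x3 uint8, red, green, blue; 384x512 float32, m along the optical axis (not along the pixel's ray), 0 where there is no reading.
- optics.get_calibration(name): a dict with "fx", "fy", "cx", "cy" (pixels), "pose" (4x4, takes a point from camera to world coordinates). Camera axes: x right, y down, z forward; pixel columns grow to the right and rows downward; lengths in m; the calibration is good to about 2 mm. A picture is of the moment at which its call begins. get_calibration takes no time and is no camera call.
- env.finish_job(): hands the job in, once; it reports no verdict.
The state is a dict: "time_s": time; "joint_pos": joint angles; "joint_vel": joint speeds; "joint_torque": joint torques, N m; "position": TCP position; "orientation": TCP orientation; "contact_force": force on the tool from outside, world axes, zero at the start; "moment": the same for the moment, N m; "grip_width": finger opening in m.
Only numpy, scipy, OpenCV 4.12 (cv2) and the standard library are available. Lean on these libraries where they do the work, as an engineer would, in place of code of your own. Each camera call takes 0.05 s, during which the arm holds its last target. There are 200 camera calls.

## Working session

There is one attempt and no reset: what is moved stays moved. The work goes in short steps, Python scripts to look and compute and a tool call to move; the robot and the scene stay as the last step left them, time stands still between calls to the robot, and variables do not carry over. Pictures are saved under pics/ and viewed, about 8 in all and at most 12, crops included, and the job is handed in when it is done.

Besides the shell and the picture viewer there is one more tool, called after "Call:" in YAML: its name, and indented under it one key for each argument. carry_out: Moves the arm, as the interface text tells. Its arguments: {"type":"object","properties":{"motion":{"type":"array"},"hand":{"type":"number"},"force":{"type":"number"}},"required":["motion"]}

```bash
mkdir -p pics; ls
cat > h.py <<'E'
import numpy as np, cv2
from plant import env, optics
def grab(n,f):
    p,d=optics.read_camera(n); cv2.imwrite(f'pics/{f}.png',p[:,:,::-1]); np.savez(f'{f}.npz',p=p,d=d); return p,d
def pts(n,d):
    c=optics.get_calibration(n); v,u=np.mgrid[:384,:512]
    P=np.stack([(u-c['cx'])/c['fx']*d,(v-c['cy'])/c['fy']*d,d,np.ones_like(d)],-1)
    return (P@np.array(c['pose']).T)[...,:3]
def ray(n,u,v,z):
    c=optics.get_calibration(n); T=np.array(c['pose']); r=T[:3,:3]@[(u-c['cx'])/c['fx'],(v-c['cy'])/c['fy'],1]
    return T[:3,3]+r*(z-T[2,3])/r[2]
E
python3 - <<'E'
from h import *
np.set_printoptions(precision=4,suppress=True)
a,_=grab('scene','s0');b,_=grab('top','t0')
print(env.state())
for n in('scene','top'):print(optics.get_calibration(n))
E
```

```text
pics
{'time_s': 0.1, 'joint_pos': array([62.1658, 26.8312, -0.6651, 91.8736,  0.3439, 61.3854, -3.2255]), 'joint_vel': array([ 0.0276, -0.0421,  0.01  , -0.1792,  0.1122,  0.078 , -0.001 ]), 'joint_torque': array([  0.0007, -52.1642,  -0.0124, -24.4364,  -0.0568,   0.0141,
         0.    ]), 'position': array([ 0.2782, -0.5869,  0.2307]), 'orientation': array([[ 0.9036,  0.4284, -0.0008],
       [ 0.4284, -0.9036,  0.0013],
       [-0.0001, -0.0015, -1.    ]]), 'contact_force': array([-0.6317, -0.2765,  0.5184]), 'moment': array([0.0265, 0.0174, 0.0045]), 'grip_width': 0.09192198801994952}
{'fx': 388.51856052776225, 'fy': 388.51856052776225, 'cx': 254.29469803901102, 'cy': 187.43804446227406, 'pose': array([[-0.7768,  0.3918, -0.4931,  0.8688],
       [ 0.6294,  0.4565, -0.6289,  0.4913],
       [-0.0213, -0.7988, -0.6012,  0.5664],
       [ 0.    ,  0.    ,  0.    ,  1.    ]])}
{'fx': 349.626701443144, 'fy': 349.626701443144, 'cx': 256.11094492404004, 'cy': 192.43654266060807, 'pose': array([[-0.0078, -0.9902,  0.1396,  0.3676],
       [-1.    ,  0.0085,  0.0043, -0.01  ],
       [-0.0054, -0.1396, -0.9902,  0.8931],
       [ 0.    ,  0.    ,  0.    ,  1.    ]])}
```

View pics/t0.png

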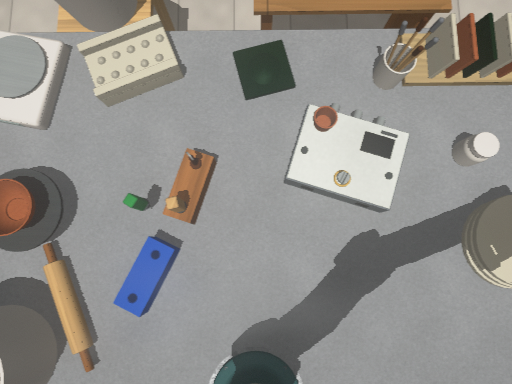

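View pics/s0.png

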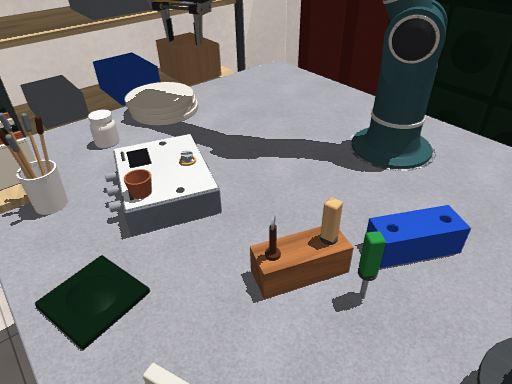

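Top view: light wooden handle at (175,203) in the brown stand is the wanted one. Look-alikes are the green-handled driver at (135,201), the modelling tool at (195,157) and the empty blue stand at (147,276). The fastener is at (342,178) and the pot at (325,119). In the scene view the handle is at (332,215), the green driver at (372,255) and the fastener at (187,157).

Run:
```python
from h import *
np.set_printoptions(precision=4,suppress=True)
S=np.load('s0.npz');T=np.load('t0.npz')
PS=pts('scene',S['d']);PT=pts('top',T['d'])
def box(P,p,z0,z1,name):
    # top plane points
    pass
# stand: brown colour in both
for n,D,P in(('scene',S,PS),('top',T,PT)):
    hsv=cv2.cvtColor(D['p'],cv2.COLOR_RGB2HSV)
    roi=np.zeros((384,512),bool)
    if n=='top': roi[145:225,160:218]=1
    else: roi[180:300,240:358]=1
    X=P.reshape(384,512,3)
    st=roi&(abs(X[...,2]-.065)<.004)&(D['d']>0)
    r=cv2.minAreaRect((X[st][:,:2]*1000).astype(np.float32)); print(n,'stand',r,st.sum())
    ht=roi&(X[...,2]>.146)&(X[...,2]<.156)&(D['d']>0)
    lw=roi&(X[...,2]>.08)&(X[...,2]<.16)&(hsv[...,2]>150)&(hsv[...,1]>60)
    print(' handle top',ht.sum(),cv2.minAreaRect((X[ht][:,:2]*1000).astype(np.float32)) if ht.sum()>5 else '', 'handle',lw.sum(),X[lw].min(0),X[lw].max(0))
    r2=np.zeros((384,512),bool)
    if n=='top': r2[100:212,280:412]=1
    else: r2[130:230,105:222]=1
    c=r2&(abs(X[...,2]-.070)<.004); print(' cover',cv2.minAreaRect((X[c][:,:2]*1000).astype(np.float32)),np.median(X[c][:,2]))
    f=r2&(X[...,2]>.085)&(X[...,2]<.105)&(D['d']>0)
    f[:, :]&= (np.hypot(*(np.mgrid[:384,:512][::-1]-np.array([342,178] if n=='top' else [187,157])[:,None,None]))<20)
    q=X[f]; print(' fast',f.sum(),q.mean(0),q[:,2].max(),cv2.minEnclosingCircle((q[:,:2]*1000).astype(np.float32)),np.percentile(q[:,2],[10,50,90]))
a=cv2.resize(T['p'][145:225,110:220],(440,320),interpolation=cv2.INTER_CUBIC)
b=cv2.resize(T['p'][158:198,322:362],(320,320),interpolation=cv2.INTER_CUBIC)
c=cv2.resize(S['p'][140:175,165:210],(360,280),interpolation=cv2.INTER_CUBIC)
d=cv2.resize(S['p'][190:300,240:400],(400,275),interpolation=cv2.INTER_CUBIC)
M=np.zeros((600,765,3),np.uint8);M[:320,:440]=a;M[:320,440:760]=b;M[320:600,400:760]=c;M[320:595,:400]=d
cv2.imwrite('pics/c0.png',M[:,:,::-1])
```

```text
scene stand ((504.69952392578125, 157.5035858154297), (72.16576385498047, 171.02520751953125), 71.29701232910156) 2372
 handle top 204 ((502.79681396484375, 163.3792266845703), (31.267330169677734, 130.50148010253906), 76.11650085449219) handle 146 [0.4407 0.1614 0.0848] [0.4669 0.1888 0.1526]
 cover ((573.59716796875, -228.6682586669922), (260.48492431640625, 197.48751831054688), 72.1707763671875) 0.07061284280868912
 fast 87 [ 0.5174 -0.2079  0.0902] 0.09345944913886528 ((515.839111328125, -211.07470703125), 16.140682220458984) [0.087  0.0909 0.0922]
top stand ((504.985107421875, 156.41934204101562), (71.0296859741211, 169.58460998535156), 71.29019165039062) 1644
 handle top 160 ((501.37554931640625, 159.13687133789062), (28.61530876159668, 132.47378540039062), 73.79578399658203) handle 126 [0.4387 0.1442 0.1454] [0.566  0.1869 0.153 ]
 cover ((572.805419921875, -229.3746337890625), (256.7270812988281, 197.69456481933594), 72.09024810791016) 0.0697744885310968
 fast 100 [ 0.5162 -0.2108  0.0902] 0.0953139850220418 ((516.12451171875, -210.99166870117188), 13.900038719177246) [0.0865 0.0907 0.0925]
```

View pics/c0.png

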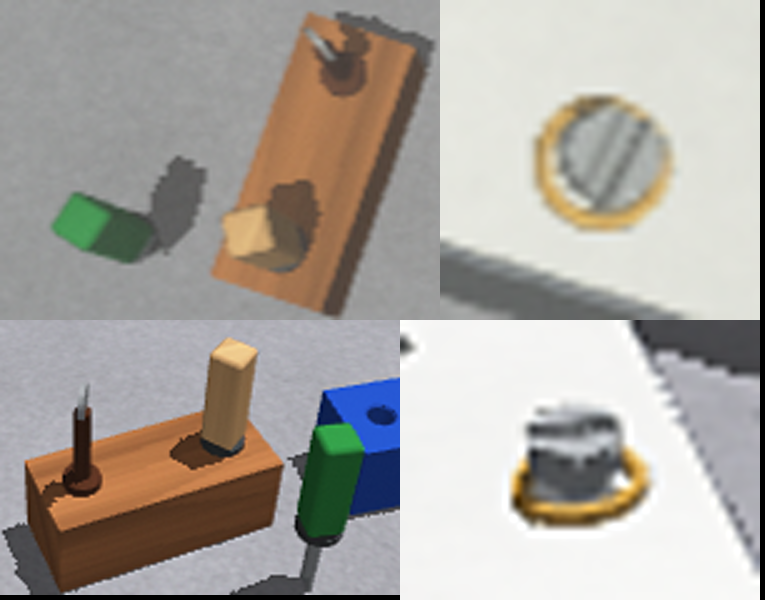

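Crop: light wooden handle with dark collar in the brown stand, so the choice holds; the green driver stands apart to its left. The fastener slot is clear, running from about (600,205) to (645,125) in the crop, roughly −29° in world. Next I measure handle yaw and slot angle.

Run:
```python
from h import *
np.set_printoptions(precision=4,suppress=True)
S=np.load('s0.npz');T=np.load('t0.npz')
for n,D in(('scene',S),('top',T)):
    X=pts(n,D['d']); h=np.hypot(X[...,0]-.453,X[...,1]-.1745)
    m=(h<.03)&(X[...,2]>.146); print(n,'handle top',m.sum(),cv2.minAreaRect((X[m][:,:2]*1000).astype(np.float32)),np.median(X[m][:,2]))
    hsv=cv2.cvtColor(D['p'],cv2.COLOR_RGB2HSV); g=(abs(hsv[...,0].astype(int)-60)<15)&(hsv[...,1]>120)&(X[...,2]>.03)&(X[...,0]<.6); print(' green',X[g].min(0),X[g].max(0))
# slot in top view: dark band inside head
p=cv2.cvtColor(T['p'],cv2.COLOR_RGB2GRAY)
print(p[170:190,333:352])
for u,v in((342.5,178),(174,203)): print(ray('top',u,v,.092))
# scene: light handle side edges
X=pts('scene',S['d']); m=(np.hypot(X[...,0]-.453,X[...,1]-.1745)<.03)&(X[...,2]>.085)&(X[...,2]<.145)
print(cv2.minAreaRect((X[m][:,:2]*1000).astype(np.float32)),m.sum()); 
for v in (210,215,220,225):
    us=np.where(m[v])[0]; print(v,[(u,*np.round(X[v,u]*1000,1)) for u in us[::3]])
```

```text
scene handle top 173 ((454.4203796386719, 175.8522186279297), (25.85883331298828, 25.441736221313477), 12.204123497009277) 0.15081991676519113
 green [-0.7362 -0.3525  0.03  ] [0.4771 0.2838 0.2671]
top handle top 140 ((452.7120361328125, 174.15304565429688), (25.998882293701172, 25.11380386352539), 11.864344596862793) 0.149950255409872
 green [0.446  0.2532 0.1404] [0.4726 0.2793 0.1465]
[[227 228 228 227 225 205 147 136 112 116 137 182 215 222 222 224 224 224
  224]
 [227 227 227 215 170 141 115 116 121 143 168 162 153 183 215 224 224 224
  224]
 [227 228 218 190 171 154 109 120 157 184 165 146 165 177 177 201 225 225
  224]
 [228 216 179 174 158 125 150 178 175 171 154 150 170 151 117 162 209 225
  224]
 [227 207 161 161 127 141 175 176 176 164 146 160 170 149 134 169 190 218
  224]
 [205 152 174 158 126 148 175 174 171 153 151 172 148 120 153 171 159 189
  223]
 [203 144 178 162 144 174 175 176 163 145 159 167 147 134 168 176 165 179
  222]
 [206 152 193 189 142 172 176 169 153 149 170 153 127 154 176 176 166 172
  218]
 [208 155 192 189 121 147 176 164 146 160 162 136 133 169 17
[... 2165 characters left out ...]
4(183.2), np.float64(122.2)), (np.int64(334), np.float64(462.1), np.float64(188.4), np.float64(124.9)), (np.int64(337), np.float64(455.2), np.float64(189.4), np.float64(121.7)), (np.int64(340), np.float64(440.1), np.float64(184.6), np.float64(109.7))]
225 [(np.int64(322), np.float64(467.7), np.float64(168.7), np.float64(103.1)), (np.int64(325), np.float64(465.1), np.float64(173.1), np.float64(104.7)), (np.int64(328), np.float64(463.2), np.float64(178.0), np.float64(107.0)), (np.int64(331), np.float64(463.0), np.float64(184.2), np.float64(111.2)), (np.int64(334), np.float64(461.4), np.float64(189.3), np.float64(113.7)), (np.int64(337), np.float64(449.4), np.float64(186.7), np.float64(104.8))]
```

```bash
cat >> h.py <<'E'
def plan(p,th,wps):
    """wps: (x,y,z mm, theta deg): print tool-frame shift+yaw from each pose to the next"""
    for x,y,z,t in wps:
        c,s=np.cos(np.radians(th)),np.sin(np.radians(th)); d=np.array([x,y,z])-p
        print(np.round([c*d[0]+s*d[1],s*d[0]-c*d[1],-d[2]],1),'yaw',round(th-t,2),'dist',round(np.linalg.norm(d)))
        p,th=np.array([x,y,z]),t
def here():
    s=env.state(); o=s['orientation']; return s['position']*1000,np.degrees(np.arctan2(o[1,0],o[0,0])),s
E
python3 -c "
from h import *
plan(np.array([278.,-587,232]),25.4,[(390,-420,232,45),(450,-225,232,64),(465,-30,232,83),(453.5,174.7,232,102),(453.5,174.7,111,102)])"
```

```text
[ 172.8 -102.8   -0. ] yaw -19.6 dist 201
[180.3 -95.5   0. ] yaw -19 dist 204
[181.8 -72.    0. ] yaw -19 dist 196
[201.8 -36.4  -0. ] yaw -19 dist 205
[  0.   0. 121.] yaw 0 dist 121
```

Call:
carry_out:
  motion:
    - {"translation": [35, -21, 0], "yaw": -4}
    - {"translation": [70, -41, 0], "yaw": -8}
    - {"translation": [104, -62, 0], "yaw": -12}
    - {"translation": [139, -82, 0], "yaw": -16}
    - {"translation": [173, -103, 0], "yaw": -19.6}
  hand: 60
  force: 40

```text
time_s: 0.52
position: [0.3913, -0.4183, 0.2313]
orientation: [[0.705, 0.709, -0.0], [0.709, -0.705, 0.0], [-0.0, -0.0, -1.0]]
contact_force: [1.2, 0.2, 0.4]
grip_width: 0.0609
```

Call:
carry_out:
  motion:
    - {"translation": [36, -19, 0], "yaw": -4}
    - {"translation": [72, -38, 0], "yaw": -8}
    - {"translation": [108, -57, 0], "yaw": -12}
    - {"translation": [144, -76, 0], "yaw": -16}
    - {"translation": [180, -95, 0], "yaw": -19}

```text
time_s: 0.93
position: [0.4508, -0.2238, 0.2314]
orientation: [[0.436, 0.9, -0.0], [0.9, -0.436, -0.0], [-0.0, -0.0, -1.0]]
contact_force: [0.6, 0.4, 0.4]
grip_width: 0.0604
```

Call:
carry_out:
  motion:
    - {"translation": [36, -14, 0], "yaw": -4}
    - {"translation": [73, -29, 0], "yaw": -8}
    - {"translation": [109, -43, 0], "yaw": -12}
    - {"translation": [145, -58, 0], "yaw": -16}
    - {"translation": [182, -72, 0], "yaw": -19}

```text
time_s: 1.35
position: [0.4654, -0.0289, 0.2315]
orientation: [[0.12, 0.993, -0.0], [0.993, -0.12, -0.0], [-0.0, -0.0, -1.0]]
contact_force: [0.2, -0.4, -0.0]
grip_width: 0.0601
```

Call:
carry_out:
  motion:
    - {"translation": [40, -7, 0], "yaw": -4}
    - {"translation": [81, -15, 0], "yaw": -8}
    - {"translation": [121, -22, 0], "yaw": -12}
    - {"translation": [161, -29, 0], "yaw": -16}
    - {"translation": [202, -36, 0], "yaw": -19}

```text
time_s: 1.77
position: [0.4544, 0.1758, 0.2315]
orientation: [[-0.21, 0.978, 0.0], [0.978, 0.21, -0.001], [-0.001, -0.0, -1.0]]
contact_force: [0.5, 0.2, 0.1]
grip_width: 0.0601
```

Call:
carry_out:
  motion:
    - {"translation": [0, 0, 0], "yaw": 0}
    - {"translation": [0, 0, 0], "yaw": 0}
    - {"translation": [0, 0, 10], "yaw": 0}
    - {"translation": [0, 0, 20], "yaw": 0}
    - {"translation": [0, 0, 30], "yaw": 0}

```text
time_s: 2.18
position: [0.4551, 0.1723, 0.2001]
orientation: [[-0.204, 0.979, -0.001], [0.979, 0.204, -0.001], [-0.001, -0.001, -1.0]]
contact_force: [-0.7, -0.6, 0.2]
grip_width: 0.0602
```

```bash
python3 -c "
from h import *
p,t,s=here();print(p,t,s)
grab('top','t1');grab('scene','s1')
plan(p,t,[(453.5,174.7,113,102)])"
```

```text
[455.07312232 172.27330237 200.10587405] 101.78301683356185 {'time_s': 2.1833, 'joint_pos': array([  7.10913733,  17.72767704, -37.0829109 , 114.03781684,
        13.42940446,  52.49979534, -25.14350607]), 'joint_vel': array([ -4.727606  ,   9.93637155,   3.25318154,   6.88460086,
         8.52782477, -14.1879311 ,  -7.71347744]), 'joint_torque': array([  0.03873782, -36.01465702,  -5.05700916, -22.0202136 ,
        -0.23170778,   0.23727248,   0.14797564]), 'position': array([0.45507312, 0.1722733 , 0.20010587]), 'orientation': array([[-2.04205791e-01,  9.78927652e-01, -8.04422763e-04],
       [ 9.78927464e-01,  2.04204768e-01, -1.19674550e-03],
       [-1.00726030e-03, -1.03185390e-03, -9.99998960e-01]]), 'contact_force': array([-0.69374842, -0.58778004,  0.17495897]), 'moment': array([-0.03313989, -0.06451943,  0.02881796]), 'grip_width': 0.060162877792485005}
[ 2.7 -1.  87.1] yaw -0.22 dist 87
```

Call:
carry_out:
  motion:
    - {"translation": [0, 0, 18], "yaw": 0}
    - {"translation": [0, 0, 36], "yaw": 0}
    - {"translation": [0, 0, 54], "yaw": 0}
    - {"translation": [0, 0, 72], "yaw": 0}
    - {"translation": [0, 0, 88], "yaw": 0}

```text
time_s: 2.7
position: [0.455, 0.1734, 0.1124]
orientation: [[-0.206, 0.979, -0.001], [0.979, 0.206, -0.0], [-0.0, -0.001, -1.0]]
contact_force: [-0.4, -0.4, 0.4]
grip_width: 0.06
```

Call:
carry_out:
  motion:
    - {"translation": [0, 0, 0], "yaw": 0}
    - {"translation": [0, 0, 0], "yaw": 0}
    - {"translation": [0, 0, 0], "yaw": 0}
    - {"translation": [0, 0, 0], "yaw": 0}
    - {"translation": [0, 0, 0], "yaw": 0}

```text
time_s: 3.12
position: [0.4558, 0.1744, 0.1146]
orientation: [[-0.207, 0.978, 0.002], [0.978, 0.207, 0.0], [0.0, 0.002, -1.0]]
contact_force: [-0.7, 0.3, 0.4]
grip_width: 0.0598
```

Call:
carry_out:
  motion:
    - {"translation": [0, -1, 1], "yaw": 0}
    - {"translation": [0, -2, 2], "yaw": 0}
    - {"translation": [0, -2, 2], "yaw": 0}
    - {"translation": [0, -2, 2], "yaw": 0}
    - {"translation": [0, -2, 2], "yaw": 0}

```text
time_s: 3.53
position: [0.4531, 0.1739, 0.1116]
orientation: [[-0.207, 0.978, 0.0], [0.978, 0.207, -0.0], [-0.0, 0.0, -1.0]]
contact_force: [-0.1, 0.6, -0.3]
grip_width: 0.06
```

Call:
carry_out:
  motion:
    - {"translation": [0, 0, 0], "yaw": 0}
    - {"translation": [0, 0, 0], "yaw": 0}
    - {"translation": [0, 0, 0], "yaw": 0}
    - {"translation": [0, 0, 0], "yaw": 0}
    - {"translation": [0, 0, 0], "yaw": 0}
  hand: 15
  force: 40

```text
time_s: 3.95
position: [0.4531, 0.1739, 0.1116]
orientation: [[-0.207, 0.978, -0.0], [0.978, 0.207, -0.0], [-0.0, -0.0, -1.0]]
contact_force: [0.3, 0.1, -0.6]
grip_width: 0.0287
```

Call:
carry_out:
  motion:
    - {"translation": [0, 0, 0], "yaw": 0}
    - {"translation": [0, 0, 0], "yaw": 0}
    - {"translation": [0, 0, 0], "yaw": 0}
    - {"translation": [0, 0, 0], "yaw": 0}
    - {"translation": [0, 0, 0], "yaw": 0}

```text
time_s: 4.37
position: [0.4531, 0.1739, 0.1115]
orientation: [[-0.207, 0.978, 0.0], [0.978, 0.207, 0.0], [0.0, 0.0, -1.0]]
contact_force: [0.5, 0.3, -0.4]
grip_width: 0.026
```

```bash
python3 -c "
from h import *
p,t,s=here();print(p,t,s['contact_force'],s['grip_width'],s['joint_pos'],s['time_s'])"
```

```text
[453.13732029 173.89764656 111.54698772] 101.96516076602678 [ 0.51395786  0.28928155 -0.37486392] 0.02595890690271447 [  2.80617285  25.37110061 -33.29379283 118.22365303  20.56917686
  42.02074534 -31.48980978] 4.3667
```

Call:
carry_out:
  motion:
    - {"translation": [0, 0, -8], "yaw": 0}
    - {"translation": [0, 0, -22], "yaw": 0}
    - {"translation": [0, 0, -40], "yaw": 0}
    - {"translation": [0, 0, -60], "yaw": 0}
    - {"translation": [0, 0, -80], "yaw": 0}

```text
time_s: 4.78
position: [0.4526, 0.1739, 0.1926]
orientation: [[-0.208, 0.978, -0.001], [0.978, 0.208, -0.0], [0.0, -0.001, -1.0]]
contact_force: [0.5, 0.4, -1.4]
grip_width: 0.0263
```

Call:
carry_out:
  motion:
    - {"translation": [0, 0, -20], "yaw": 0}
    - {"translation": [0, 0, -40], "yaw": 0}
    - {"translation": [0, 0, -50], "yaw": 0}
    - {"translation": [0, 0, -50], "yaw": 0}
    - {"translation": [0, 0, -50], "yaw": 0}

```text
time_s: 5.2
position: [0.453, 0.1736, 0.2415]
orientation: [[-0.207, 0.978, 0.0], [0.978, 0.207, -0.0], [-0.0, 0.0, -1.0]]
contact_force: [-0.0, -0.0, -2.0]
grip_width: 0.0258
```

```bash
python3 -c "
from h import *
p,t,s=here();print(p,t,s['contact_force'],s['grip_width'],s['time_s'])
a,_=grab('scene','s2');b,_=grab('top','t2')
x=cv2.resize(a[90:270,270:430],(480,540),interpolation=cv2.INTER_CUBIC)
y=cv2.resize(b[140:250,130:210],(300,412),interpolation=cv2.INTER_CUBIC)
M=np.zeros((540,780,3),np.uint8);M[:,:480]=x;M[:412,480:]=y
cv2.imwrite('pics/c2.png',M[:,:,::-1])"
```

```text
[453.0136699  173.64332615 241.52451058] 101.95312487199978 [-0.01300918 -0.02324755 -1.99562797] 0.0257773832628752 5.2
```

View pics/c2.png

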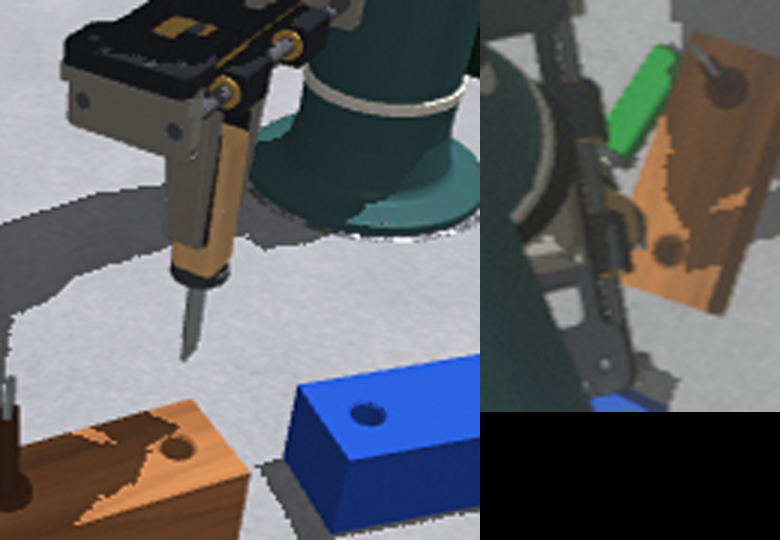

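In the crop the screwdriver is held by its handle with the blade tip at (185,358), which seems to slope down to the left. The green look-alike now lies over by the stand. I'll check when it fell and zoom in on the blade.

```bash
python3 -c "
from h import *
np.set_printoptions(precision=3,suppress=True)
for f in('s0','s1','s2'):
    D=np.load(f+'.npz');X=pts('scene',D['d']);h=cv2.cvtColor(D['p'],cv2.COLOR_RGB2HSV)
    g=(abs(h[...,0].astype(int)-60)<12)&(h[...,1]>150)&(h[...,2]>60)&(X[...,0]>.35)&(X[...,0]<.7)&(X[...,1]>.05)&(X[...,1]<.4)
    print(f,g.sum(),X[g].min(0),X[g].max(0))
a=np.load('s2.npz')['p']
cv2.imwrite('pics/c3.png',cv2.resize(a[175:215,315:355],(480,480),interpolation=cv2.INTER_CUBIC)[:,:,::-1])
b=np.load('s1.npz')['p'];cv2.imwrite('pics/c3b.png',b[:,:,::-1])
M=np.zeros((480,780,3),np.uint8);M[:,:480]=cv2.resize(a[175:215,315:355],(480,480),interpolation=cv2.INTER_CUBIC);M[:,480:]=cv2.resize(b[150:310,310:410],(300,480));cv2.imwrite('pics/c3.png',M[:,:,::-1])
"
```

```text
s0 669 [0.448 0.253 0.067] [0.477 0.284 0.146]
s1 898 [0.522 0.177 0.004] [0.599 0.237 0.031]
s2 901 [0.522 0.178 0.003] [0.599 0.237 0.031]
```

View pics/c3.png

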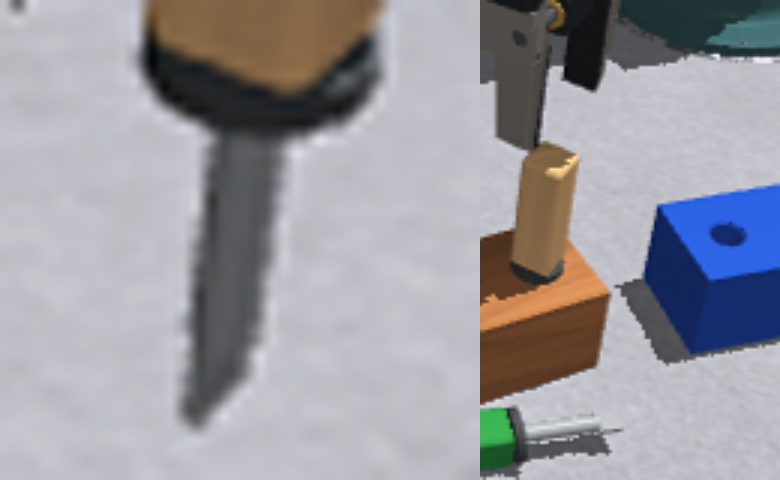

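The zoom shows the blade's end edge running down-left, so the blade lies along 12° (tool y). The green driver had already fallen in the earlier image, when my fingertips were still above its height, so it toppled without contact from me.

```bash
python3 -c "
from h import *
p,t,s=here()
plan(p,t,[(465,-20,241.5,82),(515.8,-210.2,226.5,61.6)])"
```

```text
[-191.8  -27.8   -1.1] yaw 19.96 dist 194
[-181.3   76.8   15. ] yaw 20.4 dist 197
```

Call:
carry_out:
  motion:
    - {"translation": [-38, -6, 0], "yaw": 4}
    - {"translation": [-77, -11, 0], "yaw": 8}
    - {"translation": [-115, -17, 0], "yaw": 12}
    - {"translation": [-153, -22, 0], "yaw": 16}
    - {"translation": [-192, -28, 0], "yaw": 20}

```text
time_s: 5.72
position: [0.4646, -0.0213, 0.2404]
orientation: [[0.142, 0.99, -0.002], [0.99, -0.142, 0.0], [-0.0, -0.002, -1.0]]
contact_force: [0.9, 0.0, -1.4]
grip_width: 0.0257
```

Call:
carry_out:
  motion:
    - {"translation": [-38, 16, 0], "yaw": 4}
    - {"translation": [-77, 32, 3], "yaw": 8}
    - {"translation": [-115, 48, 7], "yaw": 12}
    - {"translation": [-150, 63, 11], "yaw": 16}
    - {"translation": [-181, 77, 15], "yaw": 20.4}

```text
time_s: 6.13
position: [0.5157, -0.2126, 0.2247]
orientation: [[0.481, 0.877, -0.003], [0.877, -0.481, 0.0], [-0.001, -0.003, -1.0]]
contact_force: [1.0, 0.9, -0.7]
grip_width: 0.0259
```

Call:
carry_out:
  motion:
    - {"translation": [0, 0, 0], "yaw": 0}
    - {"translation": [0, 0, 0], "yaw": 0}
    - {"translation": [0, 0, 0], "yaw": 0}
    - {"translation": [0, 0, 0], "yaw": 0}
    - {"translation": [0, 0, 0], "yaw": 0}

```text
time_s: 6.55
position: [0.5164, -0.2081, 0.2265]
orientation: [[0.474, 0.881, -0.0], [0.881, -0.474, 0.0], [0.0, -0.001, -1.0]]
contact_force: [0.6, 0.1, -0.5]
grip_width: 0.0256
```

```bash
python3 -c "
from h import *
p,t,s=here();print(p,t,s['contact_force'],s['moment'],s['joint_pos'],s['time_s'])
a,_=grab('scene','s3');b,_=grab('top','t3')
M=np.zeros((480,780,3),np.uint8);M[:,:480]=cv2.resize(a[120:180,157:217],(480,480),interpolation=cv2.INTER_CUBIC);M[:300,480:]=cv2.resize(b[148:208,312:372],(300,300),interpolation=cv2.INTER_CUBIC);cv2.imwrite('pics/c4.png',M[:,:,::-1])
"
```

```text
[ 516.43957821 -208.08331169  226.47550121] 61.7257093807367 [ 0.64110237  0.06981205 -0.45056364] [ 0.02694469 -0.00680734  0.01062562] [ 33.83986671  19.68062091 -18.85504344 104.3859127    7.41976522
  57.16012561 -16.30212415] 6.55
```

View pics/c4.png

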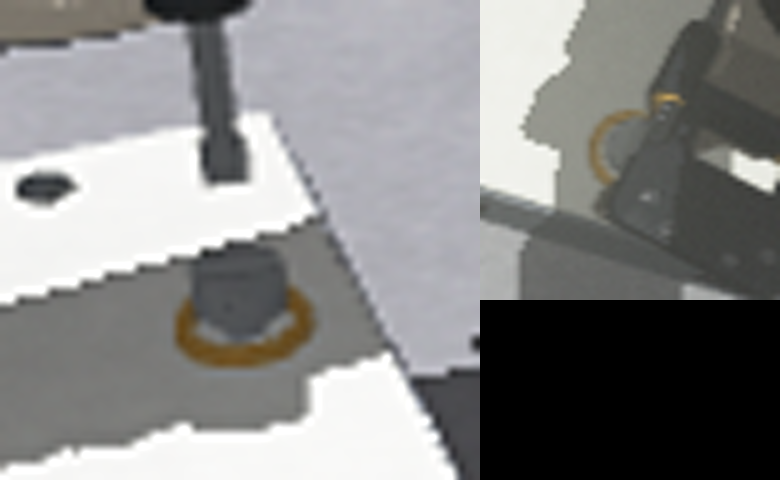

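```bash
python3 -c "
from h import *
np.set_printoptions(precision=4,suppress=True)
print('tip',ray('scene',157+226/8-.5,120+183/8-.5,.122))
D=np.load('s3.npz');X=pts('scene',D['d'])
f=(np.hypot(X[...,0]-.516,X[...,1]+.2107)<.025)
b=f&(X[...,2]>.112)&(X[...,2]<.145); print('shank',X[b].mean(0),b.sum())
h=f&(X[...,2]>.085)&(X[...,2]<.105); q=X[h]; print('head',cv2.minEnclosingCircle((q[:,:2]*1000).astype(np.float32)),np.percentile(q[:,2],[50,80,90,97]))
D=np.load('s0.npz');X=pts('scene',D['d'])
for P in (X,pts('top',np.load('t0.npz')['d'])):
  f=(np.hypot(P[...,0]-.516,P[...,1]+.2107)<.013)&(P[...,2]>.08); print(np.percentile(P[f][:,2],[20,50,80,95]))
c=optics.get_calibration('scene');T=np.linalg.inv(c['pose'])
for w in((.5161,-.2107,.122),(.5164,-.2081,.122),(.5161,-.2107,.092),(.5161,-.2107,.07)):
  k=T@[*w,1]; print(w,'px',c['fx']*k[0]/k[2]+c['cx'],c['fy']*k[1]/k[2]+c['cy'])
p=cv2.cvtColor(D['p'],cv2.COLOR_RGB2GRAY);print(p[148:166,178:198])
"
```

```text
tip [ 0.5171 -0.2082  0.122 ]
shank [ 0.5177 -0.205   0.1335] 50
head ((516.4274291992188, -210.40708923339844), 15.759346961975098) [0.0909 0.092  0.0923 0.093 ]
[0.089  0.0911 0.0919 0.0927]
[0.0861 0.0901 0.0916 0.0928]
(0.5161, -0.2107, 0.122) px 184.5552209179407 141.8151732900575
(0.5164, -0.2081, 0.122) px 185.0331212173562 142.29820766591584
(0.5161, -0.2107, 0.092) px 186.22770745819824 153.06837368084496
(0.5161, -0.2107, 0.07) px 187.41223867749676 161.03840325002597
[[243 244 244 244 245 245 245 245 245 244 244 244 244 244 244 243 244 244
  241 194]
 [243 243 243 244 245 245 245 245 246 246 246 246 245 245 244 243 244 244
  246 248]
 [243 244 244 246 246 248 245 217 225 224 230 240 241 247 245 244 244 244
  246 243]
 [243 244 246 241 160 177 196 182 183 183 182 184 196 224 249 246 245 244
  245 246]
 [244 245 246 225 222 193 186 176 156 126 101  83  74 101 202 248 244 244
  244 246]
 [244 243 206  72  77  87  91 103 103  83 114  81  97  83 164 251 245 245
  245 245]
 [244 244 222 122 117 116 109 121 123 118 154 174 191 180 164 252 246 244
  245 245]
 [244 247 247 188 219 
[... 213 characters left out ...]
 195 233
  248 246]
 [245 232 174  66  76  80  80  70  84 107  78  76  75  75  94  85 158 195
  228 247]
 [245 187  62  65  77  79  81  81  80  78  79  79  84 137 230 121 159 196
  229 247]
 [246 166  69  85 108  89  80  81  80  80  78  78  93 172 255 241 183 162
  209 248]
 [246 137  75 101 121 120 108  84  75  77  74  78 111 124 154 185 145 120
  237 248]
 [243  56  74  81 101 113 121 108  91  96 110 135 154 164 188 139  86 188
  251 247]
 [245  97  75 120 175 193 177 179 180 184 198 188 157 140  81  93 170 255
  249 247]
 [250 249 101  70  80  78 104 108 117 107  76  72  81  92 126 219 255 250
  248 247]
 [246 250 247 135 180 101  96  98  98  97  98 127 204 243 255 252 249 248
  247 247]]
```

Call:
carry_out:
  motion:
    - {"translation": [-2.4, 1, 5], "yaw": 0}
    - {"translation": [-2.4, 1, 10], "yaw": 0}
    - {"translation": [-2.4, 1, 16], "yaw": 0}
    - {"translation": [-2.4, 1, 22], "yaw": 0}
    - {"translation": [-2.4, 1, 24], "yaw": 0}

```text
time_s: 7.07
position: [0.5155, -0.2121, 0.2011]
orientation: [[0.476, 0.879, -0.002], [0.879, -0.476, 0.001], [-0.0, -0.002, -1.0]]
contact_force: [0.2, -0.6, -1.7]
grip_width: 0.0258
```

Call:
carry_out:
  motion:
    - {"translation": [0, 0, 1], "yaw": 0}
    - {"translation": [0, 0, 2], "yaw": 0}
    - {"translation": [0, 0, 3], "yaw": 0}
    - {"translation": [0, 0, 4], "yaw": 0}
    - {"translation": [0, 0, 4], "yaw": 0}

```text
time_s: 7.48
position: [0.5162, -0.2123, 0.1985]
orientation: [[0.476, 0.879, 0.0], [0.879, -0.476, -0.0], [-0.0, 0.0, -1.0]]
contact_force: [0.3, 0.9, -1.0]
grip_width: 0.0259
```

Call:
carry_out:
  motion:
    - {"translation": [0, 0, 0.5], "yaw": 0}
    - {"translation": [0, 0, 1], "yaw": 0}
    - {"translation": [0, 0, 1.5], "yaw": 0}
    - {"translation": [0, 0, 2], "yaw": 0}
    - {"translation": [0, 0, 2], "yaw": 0}

```text
time_s: 7.9
position: [0.5162, -0.2124, 0.1965]
orientation: [[0.476, 0.879, -0.0], [0.879, -0.476, -0.0], [-0.0, -0.0, -1.0]]
contact_force: [0.1, -0.2, -2.4]
grip_width: 0.0261
```

Call:
carry_out:
  motion:
    - {"translation": [0.8, -0.4, -1], "yaw": 0}
    - {"translation": [1.5, -0.7, -1], "yaw": 0}
    - {"translation": [1.5, -0.7, -1], "yaw": 0}
    - {"translation": [1.5, -0.7, -0.5], "yaw": 0}
    - {"translation": [1.5, -0.7, 0], "yaw": 0}

```text
time_s: 8.32
position: [0.5163, -0.2107, 0.1966]
orientation: [[0.476, 0.879, 0.0], [0.879, -0.476, -0.0], [-0.0, 0.0, -1.0]]
contact_force: [0.2, -0.2, -1.4]
grip_width: 0.0259
```

Call:
carry_out:
  motion:
    - {"translation": [0, 0, 0.5], "yaw": 0}
    - {"translation": [0, 0, 1], "yaw": 0}
    - {"translation": [0, 0, 1.5], "yaw": 0}
    - {"translation": [0, 0, 2], "yaw": 0}
    - {"translation": [0, 0, 2], "yaw": 0}

```text
time_s: 8.73
position: [0.5162, -0.2107, 0.1944]
orientation: [[0.476, 0.879, -0.0], [0.879, -0.476, 0.0], [-0.0, -0.0, -1.0]]
contact_force: [-0.5, -0.1, -1.3]
grip_width: 0.0255
```

Call:
carry_out:
  motion:
    - {"translation": [0, 0, 0.5], "yaw": 0}
    - {"translation": [0, 0, 1], "yaw": 0}
    - {"translation": [0, 0, 1.5], "yaw": 0}
    - {"translation": [0, 0, 2], "yaw": 0}
    - {"translation": [0, 0, 2], "yaw": 0}

```text
time_s: 9.15
position: [0.5163, -0.2107, 0.1925]
orientation: [[0.476, 0.879, -0.0], [0.879, -0.476, -0.0], [-0.0, -0.0, -1.0]]
contact_force: [-0.5, -0.6, -1.5]
grip_width: 0.0258
```

Tip z is about 0.088 with no reaction force, so it is inside the slot. I continue gently.

Call:
carry_out:
  motion:
    - {"translation": [0, 0, 0.5], "yaw": 0}
    - {"translation": [0, 0, 1], "yaw": 0}
    - {"translation": [0, 0, 1.5], "yaw": 0}
    - {"translation": [0, 0, 2], "yaw": 0}
    - {"translation": [0, 0, 2], "yaw": 0}

```text
time_s: 9.57
position: [0.5162, -0.2109, 0.1905]
orientation: [[0.476, 0.879, -0.0], [0.879, -0.476, -0.0], [-0.0, -0.0, -1.0]]
contact_force: [-0.4, -0.7, -0.7]
grip_width: 0.0259
```

Call:
carry_out:
  motion:
    - {"translation": [0, 0, 0.5], "yaw": 0}
    - {"translation": [0, 0, 1], "yaw": 0}
    - {"translation": [0, 0, 1.5], "yaw": 0}
    - {"translation": [0, 0, 2], "yaw": 0}
    - {"translation": [0, 0, 2], "yaw": 0}

```text
time_s: 9.98
position: [0.5163, -0.2109, 0.1888]
orientation: [[0.476, 0.879, 0.0], [0.879, -0.476, -0.0], [-0.0, 0.0, -1.0]]
contact_force: [-1.3, -1.6, 2.2]
grip_width: 0.0258
```

Call:
carry_out:
  motion:
    - {"translation": [0, 0, 0.5], "yaw": 0}
    - {"translation": [0, 0, 1], "yaw": 0}
    - {"translation": [0, 0, 1.5], "yaw": 0}
    - {"translation": [0, 0, 2], "yaw": 0}
    - {"translation": [0, 0, 2], "yaw": 0}

```text
time_s: 10.4
position: [0.5164, -0.2109, 0.1868]
orientation: [[0.476, 0.879, 0.0], [0.879, -0.476, -0.0], [-0.0, 0.0, -1.0]]
contact_force: [-2.6, -1.3, 4.7]
grip_width: 0.0255
```

Call:
carry_out:
  motion:
    - {"translation": [-0.3, 0, 0.5], "yaw": 0}
    - {"translation": [-0.5, 0, 1], "yaw": 0}
    - {"translation": [-0.5, 0, 1.5], "yaw": 0}
    - {"translation": [-0.5, 0, 2], "yaw": 0}
    - {"translation": [-0.5, 0, 2], "yaw": 0}
  hand: 15
  force: 60

```text
time_s: 10.82
position: [0.5163, -0.211, 0.185]
orientation: [[0.476, 0.879, 0.0], [0.879, -0.476, -0.0], [0.0, 0.0, -1.0]]
contact_force: [-2.2, -0.6, 6.2]
grip_width: 0.0257
```

Call:
carry_out:
  motion:
    - {"translation": [0, 0, 0.5], "yaw": 0}
    - {"translation": [0, 0, 1], "yaw": 0}
    - {"translation": [0, 0, 1.5], "yaw": 0}
    - {"translation": [0, 0, 2], "yaw": 0}
    - {"translation": [0, 0, 2], "yaw": 0}

```text
time_s: 11.23
position: [0.5163, -0.211, 0.1833]
orientation: [[0.476, 0.879, 0.0], [0.879, -0.476, -0.0], [0.0, 0.0, -1.0]]
contact_force: [-2.5, -1.0, 8.8]
grip_width: 0.0255
```

Call:
carry_out:
  motion:
    - {"translation": [0, 0, 0.2], "yaw": 0}
    - {"translation": [0, 0, 0.4], "yaw": 0}
    - {"translation": [0, 0, 0.6], "yaw": 0}
    - {"translation": [0, 0, 0.8], "yaw": 0}
    - {"translation": [0, 0, 0.8], "yaw": 0}

```text
time_s: 11.65
position: [0.5164, -0.211, 0.1827]
orientation: [[0.476, 0.879, 0.001], [0.879, -0.476, -0.0], [0.0, 0.001, -1.0]]
contact_force: [-3.5, -0.4, 9.3]
grip_width: 0.026
```

Call:
carry_out:
  motion:
    - {"translation": [0, 0, 0.2], "yaw": 0}
    - {"translation": [0, 0, 0.4], "yaw": 0}
    - {"translation": [0, 0, 0.6], "yaw": 0}
    - {"translation": [0, 0, 0.8], "yaw": 0}
    - {"translation": [0, 0, 0.8], "yaw": 0}

```text
time_s: 12.07
position: [0.5164, -0.211, 0.182]
orientation: [[0.476, 0.879, 0.001], [0.879, -0.476, -0.0], [0.0, 0.001, -1.0]]
contact_force: [-2.9, -0.1, 9.8]
grip_width: 0.0256
```

Call:
carry_out:
  motion:
    - {"translation": [0, 0, 0.1], "yaw": 0}
    - {"translation": [0, 0, 0.2], "yaw": 0}
    - {"translation": [0, 0, 0.3], "yaw": 0}
    - {"translation": [0, 0, 0.4], "yaw": 0}
    - {"translation": [0, 0, 0.4], "yaw": 0}

```text
time_s: 12.48
position: [0.5164, -0.211, 0.1819]
orientation: [[0.476, 0.879, 0.001], [0.879, -0.476, -0.0], [-0.0, 0.001, -1.0]]
contact_force: [-3.3, 0.1, 12.0]
grip_width: 0.0255
```

Call:
carry_out:
  motion:
    - {"translation": [0, 0, 0.3], "yaw": 0}
    - {"translation": [0, 0, 0.4], "yaw": 2}
    - {"translation": [0, 0, 0.4], "yaw": 4}
    - {"translation": [0, 0, 0.4], "yaw": 7}
    - {"translation": [0, 0, 0.4], "yaw": 10}

```text
time_s: 12.9
position: [0.5164, -0.211, 0.1818]
orientation: [[0.623, 0.782, 0.001], [0.782, -0.623, -0.0], [0.0, 0.001, -1.0]]
contact_force: [-3.9, 0.2, 14.3]
grip_width: 0.0258
```

```bash
python3 -c "
from h import *
p,t,s=here();print(p,t,s['contact_force'],s['moment'],s['time_s'])"
```

```text
[ 516.43564575 -211.01195283  181.78258288] 51.43408386980505 [-3.92730966  0.21117655 14.25808076] [0.00751196 1.38317936 0.03091316] 12.9
```

Call:
carry_out:
  motion:
    - {"translation": [-0.2, -0.2, 0], "yaw": 4}
    - {"translation": [-0.2, -0.2, 0], "yaw": 8}
    - {"translation": [-0.2, -0.2, 0], "yaw": 12}
    - {"translation": [-0.2, -0.2, 0], "yaw": 16}
    - {"translation": [-0.2, -0.2, 0], "yaw": 20}

```text
time_s: 13.32
position: [0.5163, -0.2111, 0.1818]
orientation: [[0.854, 0.521, 0.001], [0.521, -0.854, -0.001], [0.001, 0.001, -1.0]]
contact_force: [-3.6, -0.4, 13.5]
grip_width: 0.0257
```

```bash
python3 -c "
from h import *
p,t,s=here();print(p,t,s['contact_force'],s['moment'],s['time_s'])"
```

```text
[ 516.29900036 -211.06364948  181.79355099] 31.386527649591503 [-3.56781218 -0.41316611 13.48604526] [0.02275903 1.33260069 0.04679091] 13.3167
```

Call:
carry_out:
  motion:
    - {"translation": [0, 0, 0.1], "yaw": 4}
    - {"translation": [0, 0, 0.1], "yaw": 8}
    - {"translation": [0, 0, 0.1], "yaw": 12}
    - {"translation": [0, 0, 0.1], "yaw": 16}
    - {"translation": [0, 0, 0.1], "yaw": 20}

```text
time_s: 13.73
position: [0.5162, -0.211, 0.1818]
orientation: [[0.98, 0.197, 0.001], [0.197, -0.98, -0.0], [0.001, 0.0, -1.0]]
contact_force: [-4.0, -0.1, 14.2]
grip_width: 0.026
```

Call:
carry_out:
  motion:
    - {"translation": [0, 0, 0], "yaw": 2}
    - {"translation": [0, 0, 0], "yaw": 4}
    - {"translation": [0, 0, 0], "yaw": 6}
    - {"translation": [0, 0, 0], "yaw": 8}
    - {"translation": [0, 0, 0], "yaw": 10}

```text
time_s: 14.15
position: [0.5162, -0.211, 0.1818]
orientation: [[1.0, 0.026, 0.001], [0.026, -1.0, -0.0], [0.001, 0.0, -1.0]]
contact_force: [-4.1, 0.1, 15.5]
grip_width: 0.0255
```

```bash
python3 -c "
from h import *
p,t,s=here();print(p,t,s['contact_force'],s['moment'],s['time_s'])"
```

```text
[ 516.223812   -210.97809469  181.79727654] 1.4845653659401319 [-4.10245351  0.08402824 15.51387171] [0.1398699  1.44730159 0.09557902] 14.15
```

Call:
carry_out:
  motion:
    - {"translation": [0, 0, 0], "yaw": 0.6}
    - {"translation": [0, 0, 0], "yaw": 1.2}
    - {"translation": [0, 0, 0], "yaw": 1.8}
    - {"translation": [0, 0, 0], "yaw": 2.4}
    - {"translation": [0, 0, 0], "yaw": 3}

```text
time_s: 14.57
position: [0.5162, -0.2109, 0.1818]
orientation: [[1.0, -0.025, 0.001], [-0.025, -1.0, -0.0], [0.001, 0.0, -1.0]]
contact_force: [-4.0, 0.8, 14.4]
grip_width: 0.0258
```

```bash
python3 -c "
from h import *
p,t,s=here();print(p,t,s['contact_force'],s['moment'],s['time_s'])"
```

```text
[ 516.2396569  -210.92954715  181.79919428] -1.4447683534109406 [-3.95154904  0.78245149 14.42548953] [0.24643818 1.41107092 0.06604744] 14.5667
```

Call:
carry_out:
  motion:
    - {"translation": [0, 0, 0], "yaw": 0.6}
    - {"translation": [0, 0, 0], "yaw": 1.2}
    - {"translation": [0, 0, 0], "yaw": 1.8}
    - {"translation": [0, 0, 0], "yaw": 2.4}
    - {"translation": [0, 0, 0], "yaw": 3}

```text
time_s: 14.98
position: [0.5162, -0.2109, 0.1818]
orientation: [[0.997, -0.077, 0.001], [-0.077, -0.997, -0.0], [0.001, 0.0, -1.0]]
contact_force: [-3.2, 1.3, 14.8]
grip_width: 0.0258
```

```bash
python3 -c "
from h import *
p,t,s=here();print(p,t,s['contact_force'],s['moment'],s['time_s'])"
```

```text
[ 516.2129595  -210.90485089  181.77199919] -4.442884971681106 [-3.18358603  1.34215515 14.82984674] [0.23689407 1.48775268 0.0444178 ] 14.9833
```

Call:
carry_out:
  motion:
    - {"translation": [0, 0, 0], "yaw": 0.6}
    - {"translation": [0, 0, 0], "yaw": 1.2}
    - {"translation": [0, 0, 0], "yaw": 1.8}
    - {"translation": [0, 0, 0], "yaw": 2.4}
    - {"translation": [0, 0, 0], "yaw": 3}

```text
time_s: 15.4
position: [0.5162, -0.2109, 0.1818]
orientation: [[0.992, -0.13, 0.001], [-0.13, -0.992, -0.0], [0.001, -0.0, -1.0]]
contact_force: [-4.2, -0.1, 14.3]
grip_width: 0.0254
```

```bash
python3 -c "
from h import *
p,t,s=here();print(p,t,s['contact_force'],s['moment'],s['time_s'])"
```

```text
[ 516.2183647  -210.91005892  181.76946476] -7.4408513212165674 [-4.165443   -0.12889459 14.25925478] [0.25985587 1.49188547 0.03537822] 15.4
```

Call:
carry_out:
  motion:
    - {"translation": [0, 0, 0], "yaw": 0.5}
    - {"translation": [0, 0, 0], "yaw": 1}
    - {"translation": [0, 0, 0], "yaw": 1.5}
    - {"translation": [0, 0, 0], "yaw": 2}
    - {"translation": [0, 0, 0], "yaw": 2}

```text
time_s: 15.82
position: [0.5161, -0.2108, 0.1817]
orientation: [[0.986, -0.164, 0.001], [-0.164, -0.986, 0.0], [0.001, -0.0, -1.0]]
contact_force: [-4.4, 0.2, 15.5]
grip_width: 0.0253
```

```bash
python3 -c "
from h import *
p,t,s=here();print(p,t,s['contact_force'],s['moment'],s['time_s'])"
```

```text
[ 516.14944366 -210.77091962  181.74920755] -9.43097043235256 [-4.39937236  0.17011993 15.47739419] [0.30260559 1.53506001 0.04499562] 15.8167
```

Call:
carry_out:
  motion:
    - {"translation": [0, 0, 0], "yaw": 0.5}
    - {"translation": [0, 0, 0], "yaw": 1}
    - {"translation": [0, 0, 0], "yaw": 1.5}
    - {"translation": [0, 0, 0], "yaw": 2}
    - {"translation": [0, 0, 0], "yaw": 2}

```text
time_s: 16.23
position: [0.516, -0.2107, 0.1817]
orientation: [[0.98, -0.198, 0.0], [-0.198, -0.98, 0.0], [0.0, -0.0, -1.0]]
contact_force: [-5.3, 1.0, 15.8]
grip_width: 0.0259
```

```bash
python3 -c "
from h import *
p,t,s=here();print(p,t,s['contact_force'],s['moment'],s['time_s'])"
```

```text
[ 516.03724836 -210.70109761  181.73735536] -11.429032143907795 [-5.29511451  1.00525485 15.81951527] [ 4.21235409e-01  1.64389334e+00 -1.09813276e-03] 16.2333
```

Call:
carry_out:
  motion:
    - {"translation": [0, 0, 0], "yaw": 0.5}
    - {"translation": [0, 0, 0], "yaw": 1}
    - {"translation": [0, 0, 0], "yaw": 1.5}
    - {"translation": [0, 0, 0], "yaw": 1.5}
    - {"translation": [0, 0, 0], "yaw": 1.5}

```text
time_s: 16.65
position: [0.516, -0.2107, 0.1818]
orientation: [[0.975, -0.223, 0.0], [-0.223, -0.975, 0.0], [0.0, -0.0, -1.0]]
contact_force: [-4.8, 0.2, 15.4]
grip_width: 0.0256
```

```bash
python3 -c "
from h import *
p,t,s=here();print(p,t,s['contact_force'],s['moment'],s['time_s'])"
```

```text
[ 515.99404638 -210.65174378  181.76688488] -12.907310809220023 [-4.76551139  0.2323312  15.38900149] [0.38018313 1.61580197 0.05972739] 16.65
```

```bash
python3 -c "
from h import *
a,_=grab('scene','s5')
cv2.imwrite('pics/c5.png',cv2.resize(a[130:175,160:215],(770,600),interpolation=cv2.INTER_CUBIC)[:,:,::-1])
for i in range(1): print(here()[2]['moment'])
"
```

```text
[0.38574711 1.64038937 0.07387952]
```

View pics/c5.png

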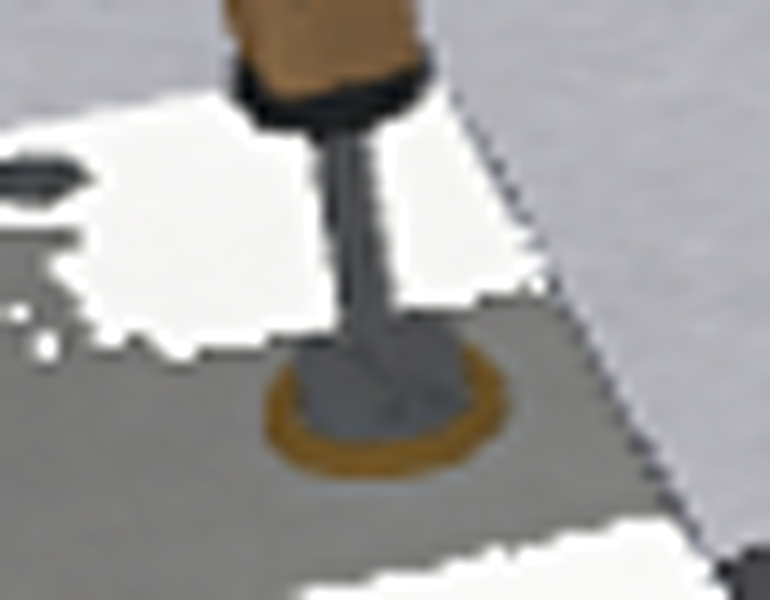

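The blade sits in the pressed-down head, with the slot line running down-right from about (360,355), so the head has turned with it. I continue towards the stop.

Call:
carry_out:
  motion:
    - {"translation": [0, 0, 0], "yaw": 0.5}
    - {"translation": [0, 0, 0], "yaw": 1}
    - {"translation": [0, 0, 0], "yaw": 1.5}
    - {"translation": [0, 0, 0], "yaw": 1.5}
    - {"translation": [0, 0, 0], "yaw": 1.5}

```text
time_s: 17.12
position: [0.5159, -0.2106, 0.1817]
orientation: [[0.969, -0.249, 0.0], [-0.249, -0.969, 0.001], [-0.0, -0.001, -1.0]]
contact_force: [-5.9, 1.1, 15.1]
grip_width: 0.0257
```

```bash
python3 -c "
from h import *
p,t,s=here();print(p,t,s['contact_force'],s['moment'],s['time_s'])"
```

```text
[ 515.87853035 -210.55279057  181.73948914] -14.403753189869834 [-5.89805937  1.11409097 15.09059608] [0.47521764 1.73475544 0.07968645] 17.1167
```

Call:
carry_out:
  motion:
    - {"translation": [0, 0, 0], "yaw": 0.5}
    - {"translation": [0, 0, 0], "yaw": 1}
    - {"translation": [0, 0, 0], "yaw": 1.5}
    - {"translation": [0, 0, 0], "yaw": 1.5}
    - {"translation": [0, 0, 0], "yaw": 1.5}

```text
time_s: 17.53
position: [0.5158, -0.2105, 0.1817]
orientation: [[0.962, -0.274, -0.0], [-0.274, -0.962, 0.001], [-0.0, -0.001, -1.0]]
contact_force: [-5.9, 1.3, 16.1]
grip_width: 0.0255
```

```bash
python3 -c "
from h import *
p,t,s=here();print(p,t,s['contact_force'],s['moment'],s['time_s'])"
```

```text
[ 515.83195713 -210.50797859  181.73470373] -15.899420716102107 [-5.90225628  1.3130072  16.14827789] [0.49804323 1.72718535 0.05647948] 17.5333
```

Call:
carry_out:
  motion:
    - {"translation": [0, 0, 0], "yaw": 0.5}
    - {"translation": [0, 0, 0], "yaw": 1}
    - {"translation": [0, 0, 0], "yaw": 1.5}
    - {"translation": [0, 0, 0], "yaw": 2}
    - {"translation": [0, 0, 0], "yaw": 2}

```text
time_s: 17.95
position: [0.5158, -0.2105, 0.1817]
orientation: [[0.952, -0.308, -0.0], [-0.308, -0.952, 0.001], [-0.0, -0.001, -1.0]]
contact_force: [-5.7, 1.8, 15.2]
grip_width: 0.0261
```

```bash
python3 -c "
from h import *
p,t,s=here();print(p,t,s['contact_force'],s['moment'],s['time_s'],s['joint_pos'][6])
for i in range(4): optics.read_camera('scene');s=env.state();print(s['contact_force'],s['moment'])"
```

```text
[ 515.76775738 -210.45387709  181.73309618] -17.913439999349084 [-5.68079191  1.75601667 15.19038594] [0.4984803  1.81296254 0.08082256] 17.95 -89.89013757739431
[-5.51521817  1.40035513 15.82319268] [0.55869658 1.76824267 0.10969935]
[-5.81740663  1.61575234 16.4581057 ] [0.51458807 1.83268418 0.12551837]
[-5.2319777   1.89542532 16.07611038] [0.56343392 1.72085009 0.08951823]
[-5.12944295  1.28388945 16.04032339] [0.53985022 1.80277166 0.15380124]
```

Call:
carry_out:
  motion:
    - {"translation": [0, 0, -1], "yaw": 0}
    - {"translation": [0, 0, -3], "yaw": 0}
    - {"translation": [0, 0, -5], "yaw": 0}
    - {"translation": [0, 0, -7], "yaw": 0}
    - {"translation": [0, 0, -8], "yaw": 0}

```text
time_s: 18.57
position: [0.5155, -0.2104, 0.1881]
orientation: [[0.952, -0.307, -0.001], [-0.307, -0.952, 0.001], [-0.001, -0.001, -1.0]]
contact_force: [-2.9, 0.9, 2.6]
grip_width: 0.0259
```

Call:
carry_out:
  motion:
    - {"translation": [0, 0, 0], "yaw": -2}
    - {"translation": [0, 0, 0], "yaw": -4}
    - {"translation": [0, 0, 0], "yaw": -6}
    - {"translation": [0, 0, 0], "yaw": -8}
    - {"translation": [0, 0, 0], "yaw": -8}

```text
time_s: 18.98
position: [0.5157, -0.2107, 0.1878]
orientation: [[0.985, -0.172, -0.0], [-0.172, -0.985, 0.001], [-0.001, -0.001, -1.0]]
contact_force: [-1.7, 0.6, 3.5]
grip_width: 0.0254
```

```bash
python3 -c "
from h import *
p,t,s=here();print(p,t,s['contact_force'],s['moment'],s['time_s'])"
```

```text
[ 515.68025879 -210.73147616  187.75080072] -9.882502032940348 [-1.680273    0.60239012  3.5021712 ] [ 0.22129612  0.57202536 -0.0439809 ] 18.9833
```

The head followed the blade up, still pushing with about 5 N, so it is caught and not stuck down. I withdraw, go back and check by camera.

Call:
carry_out:
  motion:
    - {"translation": [0, 0, -2], "yaw": 0}
    - {"translation": [0, 0, -5], "yaw": 0}
    - {"translation": [0, 0, -10], "yaw": 0}
    - {"translation": [0, 0, -25], "yaw": 0}
    - {"translation": [0, 0, -54], "yaw": 0}

```text
time_s: 19.4
position: [0.514, -0.2104, 0.2397]
orientation: [[0.985, -0.173, -0.006], [-0.173, -0.985, 0.002], [-0.006, -0.001, -1.0]]
contact_force: [-0.2, 0.4, -1.1]
grip_width: 0.0255
```

Call:
carry_out:
  motion:
    - {"translation": [0, 0, 0], "yaw": -7}
    - {"translation": [0, 0, 0], "yaw": -14}
    - {"translation": [0, 0, 0], "yaw": -21}
    - {"translation": [0, 0, 0], "yaw": -28}
    - {"translation": [0, 0, 0], "yaw": -35}

```text
time_s: 19.82
position: [0.5161, -0.2111, 0.2423]
orientation: [[0.903, 0.429, 0.001], [0.429, -0.903, -0.0], [0.001, 0.0, -1.0]]
contact_force: [1.0, 0.3, -2.2]
grip_width: 0.0264
```

```bash
python3 -c "
from h import *
p,t,s=here();print(p,t,s['contact_force'],s['time_s'])
plan(p,t,[(475,-30,241.5,56),(453.1,173.9,241.5,91),(453.1,173.9,241.5,101.97)])"
```

```text
[ 516.05879527 -211.06255265  242.31480912] 25.390786612258577 [ 1.01576031  0.25949918 -2.20873674] 19.8167
[  40.5 -181.2    0.8] yaw -30.61 dist 186
[ 156.8 -132.2   -0. ] yaw -35 dist 205
[ 0.  0. -0.] yaw -10.97 dist 0
```

Call:
carry_out:
  motion:
    - {"translation": [8, -36, 0], "yaw": -6}
    - {"translation": [16, -72, 0], "yaw": -12}
    - {"translation": [24, -108, 0], "yaw": -18}
    - {"translation": [32, -145, 0], "yaw": -24}
    - {"translation": [40.5, -181, 0.8], "yaw": -30.6}

```text
time_s: 20.23
position: [0.4754, -0.0284, 0.2417]
orientation: [[0.56, 0.828, 0.001], [0.828, -0.56, -0.0], [0.001, 0.001, -1.0]]
contact_force: [0.7, 0.8, -1.2]
grip_width: 0.0259
```

Call:
carry_out:
  motion:
    - {"translation": [31, -26, 0], "yaw": -7}
    - {"translation": [63, -53, 0], "yaw": -14}
    - {"translation": [94, -79, 0], "yaw": -21}
    - {"translation": [126, -106, 0], "yaw": -28}
    - {"translation": [157, -132, 0], "yaw": -35}

```text
time_s: 20.65
position: [0.455, 0.1762, 0.2418]
orientation: [[-0.017, 1.0, 0.002], [1.0, 0.017, 0.0], [0.0, 0.002, -1.0]]
contact_force: [0.5, 0.0, -1.2]
grip_width: 0.026
```

Call:
carry_out:
  motion:
    - {"translation": [0, 0, 0], "yaw": -4}
    - {"translation": [0, 0, 0], "yaw": -8}
    - {"translation": [0, 0, 0], "yaw": -11}
    - {"translation": [0, 0, 0], "yaw": -11}
    - {"translation": [0, 0, 0], "yaw": -11}

```text
time_s: 21.07
position: [0.4555, 0.1741, 0.2414]
orientation: [[-0.2, 0.98, 0.0], [0.98, 0.2, 0.0], [0.0, 0.0, -1.0]]
contact_force: [-0.6, -0.8, -1.4]
grip_width: 0.0255
```

```bash
python3 -c "
from h import *
p,t,s=here();print(p,t,s['contact_force'],s['time_s'])
plan(p,t,[(453.1,173.9,241.5,101.97)])
a,d=grab('scene','s6');b,e=grab('top','t6')
for P in (pts('scene',d),pts('top',e)):
  f=(np.hypot(P[...,0]-.516,P[...,1]+.2107)<.013)&(P[...,2]>.074); print(np.percentile(P[f][:,2],[20,50,80,95]))
M=np.zeros((400,800,3),np.uint8);M[:,:400]=cv2.resize(b[158:198,322:362],(400,400),interpolation=cv2.INTER_CUBIC)
M[:,400:]=cv2.resize(a[110:250,280:420],(400,400),interpolation=cv2.INTER_CUBIC);cv2.imwrite('pics/c6.png',M[:,:,::-1])"
```

```text
[455.4871189  174.09430758 241.36587506] 101.5530719896023 [-0.55543032 -0.77271941 -1.43111065] 21.0667
[ 0.3 -2.4 -0.1] yaw -0.42 dist 2
[0.0866227  0.0908512  0.09183629 0.09240447]
[0.08562921 0.09025491 0.09168441 0.09314822]
```

View pics/c6.png

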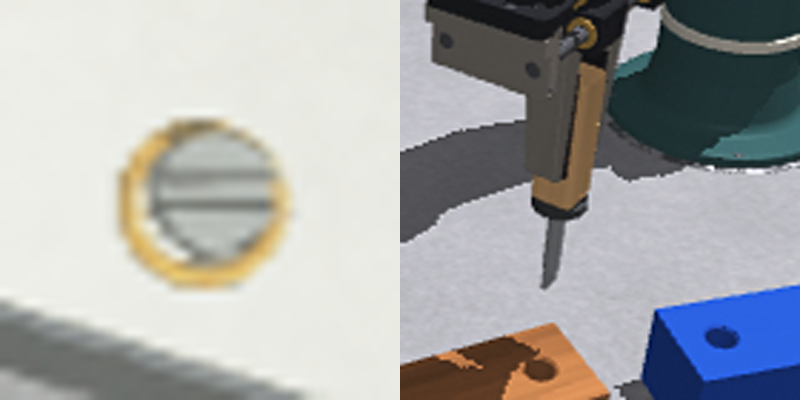

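Locked: the head is back up at z≈0.092. The slot is now horizontal in the top view (lines at y≈178 and 205), i.e. about −90° in world, joint ≈1.26 rad. The screwdriver is over its hole, which is at (540,370) in the crop.

Call:
carry_out:
  motion:
    - {"translation": [0.3, -2.4, 0], "yaw": -0.4}
    - {"translation": [0.3, -2.4, 10], "yaw": -0.4}
    - {"translation": [0.3, -2.4, 25], "yaw": -0.4}
    - {"translation": [0.3, -2.4, 40], "yaw": -0.4}
    - {"translation": [0.3, -2.4, 50], "yaw": -0.4}

```text
time_s: 21.58
position: [0.4521, 0.1734, 0.1895]
orientation: [[-0.209, 0.978, -0.002], [0.978, 0.209, -0.001], [-0.0, -0.002, -1.0]]
contact_force: [-0.4, -0.3, -1.3]
grip_width: 0.0256
```

Call:
carry_out:
  motion:
    - {"translation": [0, 0, 0], "yaw": 0}
    - {"translation": [0, 0, 0], "yaw": 0}
    - {"translation": [0, 0, 0], "yaw": 0}
    - {"translation": [0, 0, 0], "yaw": 0}
    - {"translation": [0, 0, 0], "yaw": 0}

```text
time_s: 22.0
position: [0.4534, 0.1741, 0.192]
orientation: [[-0.209, 0.978, 0.001], [0.978, 0.209, 0.0], [0.0, 0.001, -1.0]]
contact_force: [-0.5, 0.6, -1.6]
grip_width: 0.0259
```

```bash
python3 -c "
from h import *
p,t,s=here();print(p,t,s['contact_force'],s['time_s'])
plan(p,t,[(453.1,173.9,171.5,101.97)])
D=np.load('s6.npz');X=pts('scene',D['d'])
m=(np.hypot(X[...,0]-.4555,X[...,1]-.174)<.03)&(X[...,2]>.13)&(X[...,2]<.175)
for z in(.14,.148,.156,.164): q=X[m&(abs(X[...,2]-z)<.004)]; print(z,q.mean(0)*1000,len(q))"
```

```text
[453.40310109 174.05485305 191.95334342] 102.05854264965765 [-0.46463986  0.55022448 -1.60076592] 22.0
[-0.1 -0.3 20.5] yaw 0.09 dist 20
0.14 [457.2121556  176.46226612 140.76609735] 18
0.148 [460.01826624 177.14396628 149.2952385 ] 13
0.156 [457.71306499 177.29261641 155.70543367] 26
0.164 [457.71652457 177.88399168 163.942073  ] 21
```

Aligned to within 0.3 mm. Lowering.

Call:
carry_out:
  motion:
    - {"translation": [0, -0.3, 7], "yaw": 0}
    - {"translation": [0, -0.3, 14], "yaw": 0}
    - {"translation": [0, -0.3, 22], "yaw": 0}
    - {"translation": [0, -0.3, 30], "yaw": 0}
    - {"translation": [0, -0.3, 38], "yaw": 0}

```text
time_s: 22.42
position: [0.4524, 0.1737, 0.1521]
orientation: [[-0.209, 0.978, -0.001], [0.978, 0.209, -0.0], [-0.0, -0.001, -1.0]]
contact_force: [-0.2, -0.3, -1.1]
grip_width: 0.0257
```

Call:
carry_out:
  motion:
    - {"translation": [0, 0, 8], "yaw": 0}
    - {"translation": [0, 0, 16], "yaw": 0}
    - {"translation": [0, 0, 24], "yaw": 0}
    - {"translation": [0, 0, 32], "yaw": 0}
    - {"translation": [0, 0, 36], "yaw": 0}

```text
time_s: 22.83
position: [0.4521, 0.1736, 0.116]
orientation: [[-0.209, 0.978, -0.001], [0.978, 0.209, -0.0], [-0.0, -0.002, -1.0]]
contact_force: [0.2, 0.0, -1.4]
grip_width: 0.0257
```

Call:
carry_out:
  motion:
    - {"translation": [0, 0, 1], "yaw": 0}
    - {"translation": [0, 0, 2], "yaw": 0}
    - {"translation": [0, 0, 3], "yaw": 0}
    - {"translation": [0, 0, 4], "yaw": 0}
    - {"translation": [0, 0, 4], "yaw": 0}

```text
time_s: 23.25
position: [0.4528, 0.1738, 0.1134]
orientation: [[-0.209, 0.978, 0.0], [0.978, 0.209, 0.0], [-0.0, 0.0, -1.0]]
contact_force: [-1.0, -0.7, -0.4]
grip_width: 0.026
```

Call:
carry_out:
  motion:
    - {"translation": [0, 0, 0.5], "yaw": 0}
    - {"translation": [0, 0, 1], "yaw": 0}
    - {"translation": [0, 0, 1.5], "yaw": 0}
    - {"translation": [0, 0, 1.5], "yaw": 0}
    - {"translation": [0, 0, 1.5], "yaw": 0}

```text
time_s: 23.67
position: [0.4526, 0.1738, 0.1118]
orientation: [[-0.209, 0.978, 0.0], [0.978, 0.209, -0.0], [-0.0, -0.0, -1.0]]
contact_force: [0.8, 0.3, -1.5]
grip_width: 0.0254
```

Call:
carry_out:
  motion:
    - {"translation": [0, 0, 0], "yaw": 0}
    - {"translation": [0, 0, 0], "yaw": 0}
    - {"translation": [0, 0, 0], "yaw": 0}
    - {"translation": [0, 0, 0], "yaw": 0}
    - {"translation": [0, 0, 0], "yaw": 0}
  hand: 60

```text
time_s: 24.08
position: [0.4527, 0.1739, 0.1118]
orientation: [[-0.209, 0.978, 0.0], [0.978, 0.209, 0.0], [-0.0, 0.0, -1.0]]
contact_force: [-0.1, 0.5, 0.2]
grip_width: 0.057
```

Call:
carry_out:
  motion:
    - {"translation": [0, 0, 0], "yaw": 0}
    - {"translation": [0, 0, -5], "yaw": 0}
    - {"translation": [0, 0, -20], "yaw": 0}
    - {"translation": [0, 0, -40], "yaw": 0}
    - {"translation": [0, 0, -65], "yaw": 0}

```text
time_s: 24.5
position: [0.4517, 0.1736, 0.1768]
orientation: [[-0.209, 0.978, -0.003], [0.978, 0.209, -0.0], [0.0, -0.003, -1.0]]
contact_force: [0.5, 0.3, -0.8]
grip_width: 0.0605
```

Call:
carry_out:
  motion:
    - {"translation": [0, 0, -40], "yaw": 0}
    - {"translation": [0, 0, -70], "yaw": 0}
    - {"translation": [-40, 0, -80], "yaw": 0}
    - {"translation": [-80, 0, -80], "yaw": 0}
    - {"translation": [-120, 0, -80], "yaw": 0}

```text
time_s: 24.92
position: [0.4784, 0.0556, 0.2586]
orientation: [[-0.211, 0.977, 0.003], [0.977, 0.211, -0.0], [-0.001, 0.003, -1.0]]
contact_force: [1.5, -0.0, -0.9]
grip_width: 0.06
```

Call:
carry_out:
  motion:
    - {"translation": [0, 0, 0], "yaw": 0}
    - {"translation": [0, 0, 0], "yaw": 0}
    - {"translation": [0, 0, 0], "yaw": 0}
    - {"translation": [0, 0, 0], "yaw": 0}
    - {"translation": [0, 0, 0], "yaw": 0}

```text
time_s: 25.33
position: [0.4774, 0.0581, 0.2568]
orientation: [[-0.212, 0.977, -0.0], [0.977, 0.212, 0.0], [0.0, -0.0, -1.0]]
contact_force: [-0.3, 0.1, 0.6]
grip_width: 0.0599
```

```bash
python3 -c "
from h import *
p,t,s=here();print(p,t,s['contact_force'],s['time_s'],s['grip_width'])
a,d=grab('scene','s7');b,e=grab('top','t7')
for n,D in(('scene',d),('top',e)):
    X=pts(n,D); m=(np.hypot(X[...,0]-.453,X[...,1]-.1745)<.03)&(X[...,2]>.146)&(X[...,2]<.16)
    if m.sum()>5: print(n,'handle top',m.sum(),cv2.minAreaRect((X[m][:,:2]*1000).astype(np.float32)),np.median(X[m][:,2]))
    r=(np.hypot(X[...,0]-.65,X[...,1]+.18)<.2)
    f=(np.hypot(X[...,0]-.516,X[...,1]+.2107)<.013)&(X[...,2]>.074); print('head',np.percentile(X[f][:,2],[50,95]))
D0=np.load('s0.npz')['p'].astype(int); print('pot diff',abs(D0-a)[165:200,120:155].max(),'mod tool diff',abs(D0-a)[212:262,262:284].max())
cv2.imwrite('pics/s7.png',a[:,:,::-1])"
```

```text
[477.3837669   58.05118699 256.80666065] 102.2301767114129 [-0.27081339  0.13603034  0.64481824] 25.3333 0.05989027721666672
scene handle top 173 ((453.28460693359375, 175.08160400390625), (26.010356903076172, 26.806941986083984), 17.972209930419922) 0.15075927278114215
head [0.09081781 0.09283484]
head [0.09020149 0.09281745]
pot diff 19 mod tool diff 109
```

View pics/s7.png

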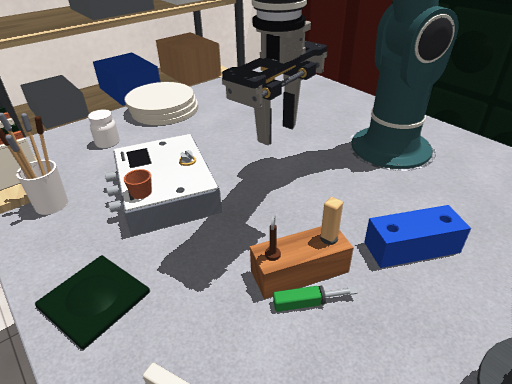

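The final view shows the screwdriver upright in its hole at (332,220), the same height as at the start. The modelling tool (272,240) and pot (138,183) are in place, and the gripper is clear.

```bash
python3 -c "
from h import *
print(env.finish_job())"
```

```text
the job is handed in; nothing more can be done
None
```

The fastener is locked, and the screwdriver is back in its own hole and released. I handed the job in at about 25 s of the 72 s; no verdict is reported.

**Locking:** I pressed the head to its bottom at about 14–18 N and turned the tool 79.5° clockwise. I stopped when the turning moment had about doubled, to 0.08–0.15 N m. On lifting, the head sprang up with the blade.

**Last checks:**
- **Fastener:** the head top is back at its starting height (z≈0.092), and in the top view taken after unlocking pressure was removed the slot lies at about −90°. That puts the joint at roughly 1.26 rad, past the catch.
- **Screwdriver:** its top is at z≈0.151, as at the start, and within about 1 mm of its starting position.
- **Pot and modelling tool:** the pot's image patch is practically unchanged. The modelling tool's patch differs in brightness, which I put down to a shifted shadow. It looks to be in the same place.

**What disagreed or is uncertain:**
- **Turn angle:** the tool turned about 15° more than the head. That is more than my estimate of the blade's play in the slot (about 7°), and there was a sideways force of up to 6 N during the turn.
- **Stop:** the torque rose gradually and I felt no sharp stop. The locked state rests on the spring-up and the camera.
- **Green look-alike driver:** it toppled early on. It was already lying down in the picture taken while my fingertips were still above its height, and no contact force showed, so I believe it fell by itself.

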